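# Let the thick dowel out of its dispenser

### The job

Two dowel dispensers stand on the bench, one holding a thick dowel behind its gate and the other a thin one. Push the press pad of the rocker on the thick dowel's dispenser all the way down with the fingertips and keep it down until the dowel has rolled under the lifted gate into the catch tray, then let go so that the gate swings shut. Do not touch either dowel, leave the other dispenser's rocker alone with its dowel behind the gate, and leave everything else on the bench where it is.

Things in the scene. Friction and masses are not known exactly. Their poses are not given: they have to be found in the camera images.
- dispenser_thick: Wooden dowel dispenser screwed to the bench, base 155 x 120 mm, holding the thick dowel. The two are identical but for the dowel and may swap places. Origin on the bench under it; +x uphill along its ramp (roughly away from the robot), +y toward the ramp lane (33 mm wide, at y = +60 mm, slope 14 degrees). Gate at x = +12 mm; rocker pivot pin along x at x = -12, y = -10, z = 85 mm, in cheeks 97 mm high.
- dispenser_thin: Wooden dowel dispenser screwed to the bench, base 155 x 120 mm, holding the thin dowel. The two are identical but for the dowel and may swap places. Origin on the bench under it; +x uphill along its ramp (roughly away from the robot), +y toward the ramp lane (33 mm wide, at y = +60 mm, slope 14 degrees). Gate at x = +12 mm; rocker pivot pin along x at x = -12, y = -10, z = 85 mm, in cheeks 97 mm high.
- rocker_thick (a joint): Rocker of the dispenser with the thick dowel: a wooden see-saw, metal gate plate hung on the +y arm, press pad on the -y arm. Rad: 0 = gate shut (sprung), grows as the pad goes down, hard stop 0.42 (30 mm of pad travel, 3.5 N at first, 5 N at the stop). The dowel passes only beyond about 0.3 rad; it is in the tray about a second later. Springs shut when let go.
- rocker_thin (a joint): Rocker of the dispenser with the thin dowel: a wooden see-saw, metal gate plate hung on the +y arm, press pad on the -y arm. Rad: 0 = gate shut (sprung), grows as the pad goes down, hard stop 0.42 (30 mm of pad travel, 3.5 N at first, 5 N at the stop). Not to be pressed. Springs shut when let go.
- pad_thick (a point): Centre of the top face of that rocker's press pad (36 x 32 mm, flat wood), 75 mm from the pivot; 96 mm above the bench while shut, about 65 mm when fully down; the pad tilts with the rocker.
- pad_thin (a point): Centre of the top face of that rocker's press pad (36 x 32 mm, flat wood), 75 mm from the pivot; 96 mm above the bench while shut, about 65 mm when fully down; the pad tilts with the rocker.
- tray_thick (a point): Centre of the floor of the walled catch tray at the foot of the thick dowel's ramp, on the robot's side; inside 45 mm along the ramp by 33 mm, floor 10 mm and wall tops 36 mm above the bench.
- dowel_thick_center (a point): Centre of the thick dark wood dowel, 22 mm diameter, 30 mm long, loose, lying across the ramp against the uphill side of the gate, about 45 mm above the bench (21 mm once in the tray).
- dowel_thin_center (a point): Centre of the thin dark wood dowel, 12 mm diameter, 30 mm long, loose, lying across the other ramp against its gate, about 38 mm above the bench.
- bush_wood: Turned wooden peg bush, 17 mm wide, 26 mm tall, standing on the bench beside the tray of the dispenser with the thick dowel; bystander. Origin under its centre.
- nut_bone: Pale bone bar 23 x 54 x 8 mm lying beside the tray of the other dispenser; bystander. Origin under its centre.
- bush_white: White turned peg bush, 17 mm wide, 26 mm tall, standing on the bench behind the dispenser with the thin dowel; bystander. Origin under its centre.
- dowel_thick: The thick dowel itself; its origin lies on its surface and turns with it, so use its centre point.
- dowel_thin: The thin dowel itself; its origin lies on its surface, so use its centre point.

How it is judged (in metres and radians):
On the way, in this order (a step that is already met when the one before it is completed fails the run):
1. the rocker of the thick dowel's dispenser is pressed (value of joint rocker_thick above 0.18 rad), for 0.05 s.
2. the thick dowel has rolled into the catch tray (x of dowel_thick_center in the frame of dispenser_thick between -0.068 and -0.022 m and y of dowel_thick_center in the frame of dispenser_thick between 0.04 and 0.08 m and height (world z) of dowel_thick_center below 0.03 m), for 0.2 s.
At the end, for the whole second after the job is handed in: The centre of the thick dowel lies inside its dispenser's catch tray (x -68 to -22 mm, y 40 to 80 mm in the dispenser's frame, under 30 mm above the bench); both rockers are back within 0.05 rad of shut; the thin dowel is within 20 mm of its start (all of step 2 and value of joint each of rocker_thick, rocker_thin below 0.05 rad and distance of dowel_thin_center from where it was at the start of the episode below 0.02 m); the robot touches nothing.
It fails at once if the robot touches a dowel (contact force between any of the fingers, the arm and dowel_thick above 0.3 N or contact force between any of the fingers, the arm and dowel_thin above 0.3 N).
It fails at once if the thick dowel is lifted (height (world z) of dowel_thick_center above 0.075 m).
It fails at once if the thin dowel leaves its place behind the gate (distance of dowel_thin_center from where it was at the start of the episode above 0.03 m).
It fails at once if the other rocker is pressed (value of joint rocker_thin above 0.1 rad).
It fails at once if a bystander is pushed away or lifted (distance of any of bush_wood, nut_bone, bush_white from where it was at the start of the episode above 0.03 m).
It also fails if it takes over 30 s, if anything falls off the work surface, if the arm or the gripper's body presses on something with over 40 N, if the wrist force passes 120 N, or if a joint passes its speed limit or range.

### The arm

A 6-joint arm with a two-finger parallel gripper is mounted at the origin on a cart in front of the work surface, level with it; the furniture and walls round the work are solid. World frame = base frame: x ahead of the robot, y to its left, z up, the work surface at z = 0. Lengths are in mm, angles in rad, forces in N, time in s.
With the tool pointing down it reaches from about 350 to 775 mm from the base axis. Payload 7.3 kg.
Tool frame: the origin (TCP) lies between the finger pads; the fingertips stand 25 mm ahead of it and the grasp point (between the pads) lies 6 mm ahead of it; z points along the fingers, y is the line along which they close (so a half turn about z gives the same grasp; the last joint's range is limited). The gripper opens to 92 mm and grips with 3 to 60 N. Pads are 19 mm wide; open, the fingers measure 130 mm over their backs; the gripper's body (75 mm by 190 mm) begins 47 mm behind the grasp point.
Start: joints at [-1.391, 0.342, 1.524, -0, 1.275, -0.146], TCP at [168.057, -497.392, 251.741] pointing down, gripper open.
Joint ranges: [-2.53, 2.53], [-0.77, 2.02], [0.04, 2.7], [-1, 4.14], [0.28, 2.66], [-3.11, 3.11]. Speed limits (rad/s): [2.57, 2.57, 3.14, 3.14, 3.14, 3.14].

### API

Orientations are given as [roll, pitch, yaw] about the fixed x, y, z axes, in that order (R = Rz(yaw) Ry(pitch) Rx(roll)).
In Python, from plant import bot gives the robot as it stands.
- The arm moves only by the tool play_rows, never from a script. Its argument "commands" is a list of rows, each an object of numbers: "x", "y", "z": the shift along the tool's x, y, z in m; "twist": the turn about the tool's z in degrees. In form: [{"x": .., "y": .., "z": .., "twist": ..}, ...]. A call has exactly 8 rows; each row is the pose to reach, as a shift and turn from the pose commanded when the call began, along the tool's axes at that moment; what a row does not reach only later rows make up. A row lasts 1/10 s, in which the tool goes at most 50 mm and 8.59 degrees, less where a joint would pass 70% of its speed; a pose out of reach is approached as far as the arm can. A call with a gripper value outside its range is refused whole. "jaw" is the closure, from 0 (fully open) to 1 (shut), set as the call begins (left out, the last holds). The fingers move at their own pace and stop on an object; the grip force is fixed at half the most. Time passes only in rows, so rows that repeat a pose let the fingers close, or fill a call up. It gives the time, the measured TCP pose, the force, the opening and the grip force at its end, in the units of the state.
- bot.get_obs(): the state, without advancing time (a new reading comes with each control period).
- bot.capture(name): name is "side" or "top" or "wrist"; returns a dict with "pixels" (400x640x3 uint8, red, green, blue), "fx", "fy", "cx", "cy" (pixels), "k1" (the pictures are not rectified: a ray, as slopes to the right and down, at radius r is drawn at 1 + k1 r^2 times it, then the intrinsics apply), "eye" and "rotation" of the camera in the world. Camera axes: x right, y down, z forward; pixel columns grow to the right and rows downward; lengths in mm; the calibration is good to about 2 mm. A picture is of the moment at which its call begins. There is no depth.
- bot.close_job(): hands the job in; it is judged then, once.
The state is a dict: "time": time; "joint_positions": joint angles; "dq": joint speeds; "tau": joint torques, N m; "tool_pos": TCP position; "tcp_rot": TCP orientation; "contact_force": force on the tool from outside, world axes, zero at the start; "moment": the same for the moment, N m; "grip_width": finger opening in mm; "finger_force": force on a finger pad.
Only numpy, scipy, OpenCV 4.12 (cv2) and the standard library are available. Lean on these libraries where they do the work, as an engineer would, in place of code of your own. Each camera call takes 0.05 s, during which the arm holds its last target. There are 200 camera calls.

## Working session

There is one attempt and no reset: what is moved stays moved. The work goes in short steps, Python scripts to look and compute and a tool call to move; the robot and the scene stay as the last step left them, time stands still between calls to the robot, and variables do not carry over. Pictures are saved under pics/ and viewed, at most 10 in all, crops included, and the job is handed in when it is done.

Besides the shell and the picture viewer there is one more tool, called by a JSON object that holds its "name" and its "arguments". play_rows: Moves the arm, as the interface text tells. Its arguments: {"type":"object","properties":{"commands":{"type":"array"},"jaw":{"type":"number"}},"required":["commands"]}

```bash
mkdir -p pics
cat > h.py <<'E'
import numpy as np, cv2
from plant import bot
def snap(cam,name):
    c=bot.capture(cam); cv2.imwrite(f"pics/{name}.png",c["pixels"][:,:,::-1])
    np.save(f"pics/{name}.npy",c,allow_pickle=True); return c
def load(name): return np.load(f"pics/{name}.npy",allow_pickle=True).item()
def cast(c,uv,z):
    K=np.array([[c["fx"],0,c["cx"]],[0,c["fy"],c["cy"]],[0,0,1.]])
    p=cv2.undistortPoints(np.array(uv,float).reshape(-1,1,2),K,np.array([c["k1"],0,0,0,0.])).reshape(-1,2)
    d=np.c_[p,np.ones(len(p))]@np.array(c["rotation"]).T
    e=np.array(c["eye"]); return e+d*((z-e[2])/d[:,2])[:,None]
E
python3 - <<'E'
from h import *
for n in("top","side"):
    c=snap(n,n+"0"); print(n,c["eye"],np.round(c["rotation"],3).tolist(),c["fx"],c["k1"])
print(bot.get_obs())
E
```

```text
top [436.95185091 232.59052351 910.46306828] [-3.021, -0.017, -1.568] 377.9178468456129 0.013341641490862574
side [   9.74267147 1067.99737567  818.69713089] [-2.19, 0.003, -2.553] 489.31850079424885 0.03485148603748447
{'time': 0.1, 'joint_positions': array([-1.39104485e+00,  3.42668954e-01,  1.52493609e+00, -3.17004148e-05,
        1.27541891e+00, -1.45995400e-01]), 'dq': array([-0.00122445, -0.00294698, -0.00359437,  0.00031929,  0.00039872,
        0.00104197]), 'tau': array([ 1.13245100e-03, -4.32003808e+01, -2.44695103e+01,  7.19182519e-02,
        5.25323418e-02, -5.21960612e-05]), 'tool_pos': array([ 167.96169944, -497.04607801,  251.10109471]), 'tcp_rot': array([-3.14017218e+00, -1.78228661e-04,  3.25756004e-01]), 'contact_force': array([ 0.51283355,  0.4498886 , -0.75676447]), 'moment': array([-0.02198155, -0.00012637, -0.01982256]), 'finger_force': 0.0, 'grip_width': 91.78731378704916}
```

View pics/top0.png

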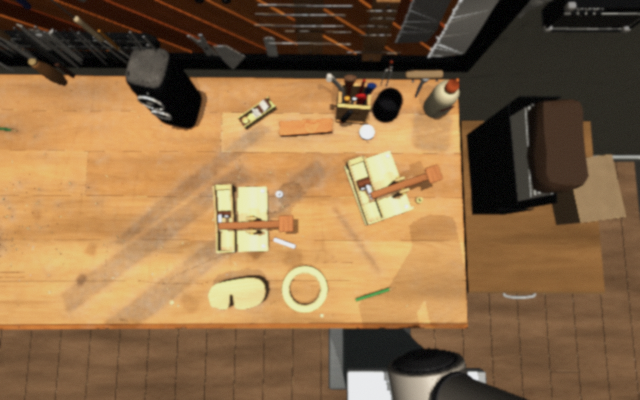

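View pics/side0.png

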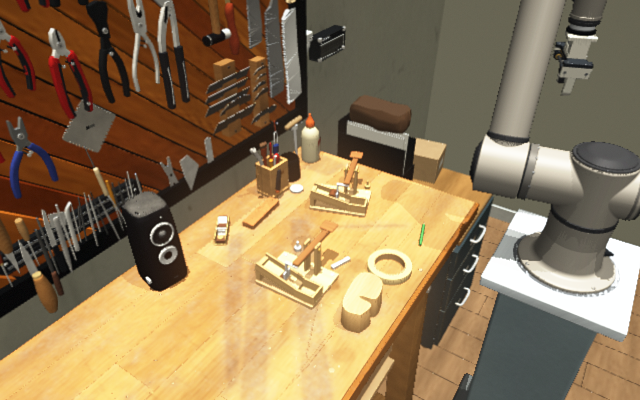

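The top view shows dispensers at about (242,218) and (380,187), with pads at (287,224) and (432,175). The bone bar at (284,243) and the white bush at (279,194) are by the left one, so the right one is probably thick. I'll zoom in to check.

```bash
sed -i 's/^def load/from scipy.spatial.transform import Rotation\ndef load/; s/np.array(c\["rotation"\]).T/Rotation.from_euler("xyz",c["rotation"]).as_matrix().T/' h.py
python3 - <<'E'
from h import *
a=load("top0")["pixels"][:,:,::-1];s=load("side0")["pixels"][:,:,::-1]
r=lambda i:cv2.resize(i,(400,300),interpolation=cv2.INTER_CUBIC)
t=np.vstack([np.hstack([r(a[145:235,335:455]),r(a[170:260,195:315])]),np.hstack([r(s[142:226,290:402]),r(s[220:310,240:360])])])
cv2.imwrite("pics/z.png",t)
c=load("top0");print(cast(c,[(432,175),(287,224)],96).round(1),cast(c,[(419,200),(279,194),(284,243)],13).round(1))
E
```

```text
[[591.  -20.5  96. ]
 [482.2 296.1  96. ]] [[545.5 -13.1  13. ]
 [558.5 322.7  13. ]
 [442.1 309.   13. ]]
```

View pics/z.png

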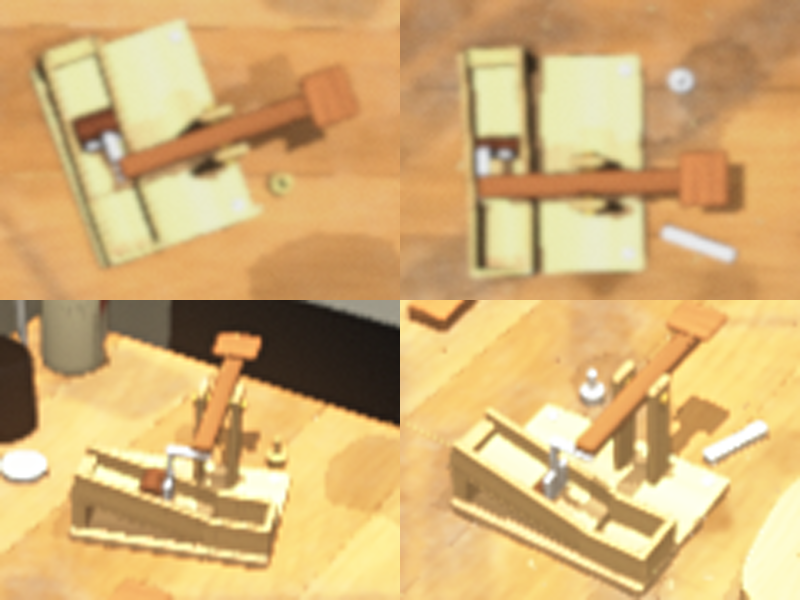

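The right dowel looks clearly thicker, which agrees with the bystanders, so the right dispenser is the thick one. Its pad is at about (434,174), world (593,-25), and the dispenser is yawed about 19°. I'll close the jaws and approach, turning by -90° so the gripper body lies across the rocker.

{"name": "play_rows", "arguments": {"commands": [{"x":0.025,"y":-0.02,"z":-0.01,"twist":-8},{"x":0.05,"y":-0.04,"z":-0.02,"twist":-16},{"x":0.075,"y":-0.06,"z":-0.03,"twist":-24},{"x":0.1,"y":-0.08,"z":-0.03,"twist":-32},{"x":0.13,"y":-0.1,"z":-0.03,"twist":-40},{"x":0.155,"y":-0.12,"z":-0.03,"twist":-48},{"x":0.18,"y":-0.14,"z":-0.03,"twist":-56},{"x":0.2,"y":-0.16,"z":-0.03,"twist":-64}], "jaw": 1}}

```text
time: 0.9
tool_pos: [306.9, -280.3, 281.5]
tcp_rot: [-3.141, -0.0, 1.449]
contact_force: [0.2, 0.3, 0.8]
grip_width: 32.3
finger_force: 0.0
```

{"name": "play_rows", "arguments": {"commands": [{"x":0.04,"y":0.01,"z":0,"twist":-5},{"x":0.08,"y":0.025,"z":0,"twist":-10},{"x":0.12,"y":0.045,"z":0,"twist":-15},{"x":0.16,"y":0.065,"z":0,"twist":-20},{"x":0.2,"y":0.085,"z":0,"twist":-26},{"x":0.23,"y":0.11,"z":0,"twist":-26},{"x":0.26,"y":0.14,"z":0,"twist":-26},{"x":0.26,"y":0.14,"z":0,"twist":-26}]}}

```text
time: 1.7
tool_pos: [480.9, -38.9, 281.0]
tcp_rot: [3.141, -0.001, 1.901]
contact_force: [0.5, 0.7, -0.3]
grip_width: 0.7
finger_force: 0.0
```

Run:
```python
from h import *
c=snap("wrist","w1");t=snap("top","t1");o=bot.get_obs();print(c["eye"],c["rotation"],o["tool_pos"],o["tcp_rot"])
cv2.imwrite("pics/w1t.png",np.vstack([c["pixels"][:,:,::-1][:300],cv2.resize(t["pixels"][:,:,::-1][130:250,310:566],(640,300))]))
```

```text
[453.60571663  39.78760803 413.12643064] [ 2.83202934e+00 -2.31799782e-03  3.30604819e-01] [478.19976513 -41.19244032 280.95136915] [-3.13975863e+00 -6.93563615e-04  1.89864295e+00]
```

View pics/w1t.png

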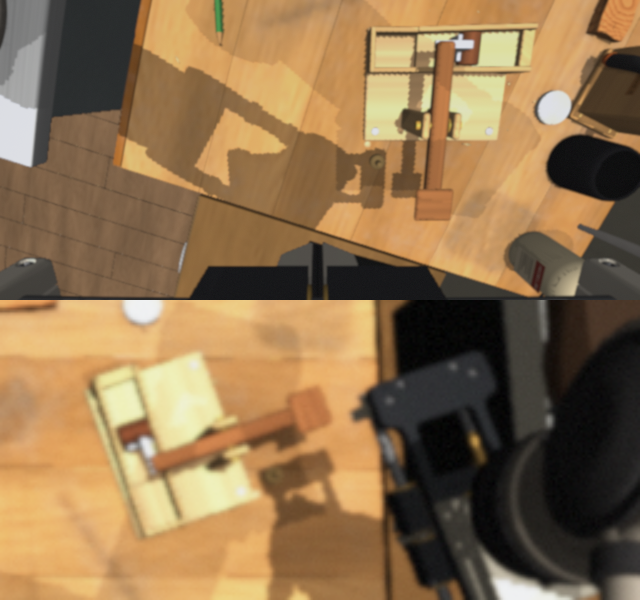

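The wrist view shows the pad at about (433,204), the rocker running up to (445,45), and the thick dowel behind the gate at (465,48).

Run:
```python
from h import *
c=load("w1");t=load("t1")
p=c["pixels"][175:235,395:475].astype(int)
hsv=cv2.cvtColor(c["pixels"],cv2.COLOR_RGB2HSV);print(hsv[204,433],hsv[204,470],hsv[150,438])
m=cv2.inRange(hsv,(5,120,70),(12,255,230));m[:185]=0;m[225:]=0;m[:,:405]=0;m[:,465:]=0
ys,xs=np.nonzero(m);print(xs.min(),xs.max(),ys.min(),ys.max(),len(xs),np.median(xs),np.median(ys))
w=cast(c,[(433,204),(445,45)],96);print(w.round(1))
print(cast(t,[(310+309*.4,130+108*.4)],96).round(1))
d=w[0]-w[1];print("yaw",np.degrees(np.arctan2(d[0],-d[1])))
o=bot.get_obs();R=Rotation.from_euler("xyz",o["tcp_rot"]).as_matrix()
print("tool shift",(R.T@(np.r_[w[0][:2],200]-o["tool_pos"])).round(1))
```

```text
[ 13 156 185] [ 16 116 174] [ 13 155 165]
427 432 186 201 2 429.5 193.5
[[593.1 -23.3  96. ]
 [544.3 108.5  96. ]]
[[595.  -24.2  96. ]]
yaw 20.295073692231266
tool shift [-20.1 114.7  80.7]
```

{"name": "play_rows", "arguments": {"commands": [{"x":-0.005,"y":0.03,"z":0,"twist":0},{"x":-0.01,"y":0.06,"z":0,"twist":0},{"x":-0.015,"y":0.09,"z":0.02,"twist":0},{"x":-0.02,"y":0.115,"z":0.05,"twist":0},{"x":-0.02,"y":0.115,"z":0.08,"twist":0},{"x":-0.02,"y":0.115,"z":0.11,"twist":0},{"x":-0.02,"y":0.115,"z":0.13,"twist":0},{"x":-0.02,"y":0.115,"z":0.13,"twist":0}]}}

```text
time: 2.6
tool_pos: [591.1, -25.0, 148.7]
tcp_rot: [-3.135, -0.003, 1.895]
contact_force: [0.1, -0.2, 0.0]
grip_width: 0.6
finger_force: 0.0
```

Run:
```python
from h import *
c=snap("wrist","w2");t=snap("side","s2");o=bot.get_obs();print(o["tool_pos"],o["tcp_rot"],o["contact_force"])
cv2.imwrite("pics/w2t.png",np.vstack([c["pixels"][:,:,::-1][:300],cv2.resize(t["pixels"][:,:,::-1][130:250,256:512],(640,300))]))
```

```text
[593.45344491 -24.99228723 152.35690318] [-3.14145328e+00  2.12742342e-04  1.89525372e+00] [ 0.43869    -0.23288595  0.35355139]
```

View pics/w2t.png

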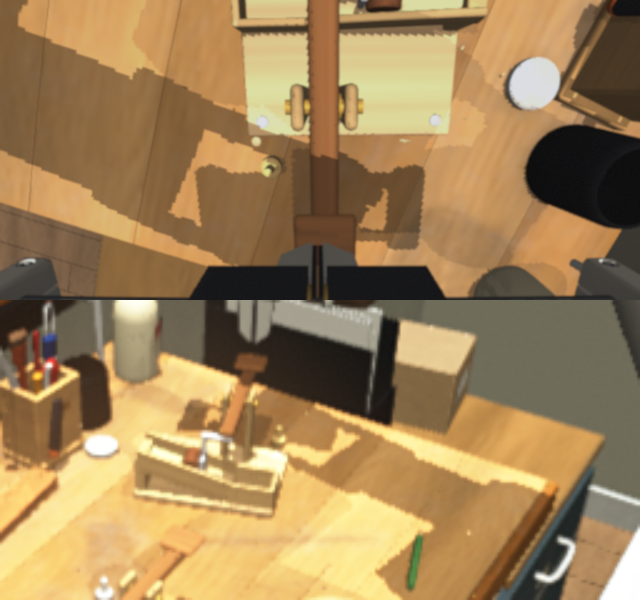

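The fingertips sit just above the pad (wrist view: pad centre column about 325, fingers 317). I'll shift 3 mm along y and press.

{"name": "play_rows", "arguments": {"commands": [{"x":0,"y":0.003,"z":0.012,"twist":0},{"x":0,"y":0.003,"z":0.022,"twist":0},{"x":0,"y":0.003,"z":0.03,"twist":0},{"x":0,"y":0.003,"z":0.037,"twist":0},{"x":0,"y":0.003,"z":0.043,"twist":0},{"x":0,"y":0.003,"z":0.048,"twist":0},{"x":0,"y":0.003,"z":0.052,"twist":0},{"x":0,"y":0.003,"z":0.054,"twist":0}]}}

```text
time: 3.5
tool_pos: [596.6, -22.8, 97.7]
tcp_rot: [3.141, -0.0, 1.897]
contact_force: [-1.7, -1.4, 5.5]
grip_width: 0.5
finger_force: 2.6
```

Force is 5.5 N, near the stop. I'll push a few more mm and hold.

{"name": "play_rows", "arguments": {"commands": [{"x":0,"y":0,"z":0.002,"twist":0},{"x":0,"y":0,"z":0.003,"twist":0},{"x":0,"y":0,"z":0.004,"twist":0},{"x":0,"y":0,"z":0.004,"twist":0},{"x":0,"y":0,"z":0.004,"twist":0},{"x":0,"y":0,"z":0.004,"twist":0},{"x":0,"y":0,"z":0.004,"twist":0},{"x":0,"y":0,"z":0.004,"twist":0}]}}

```text
time: 4.3
tool_pos: [596.6, -22.5, 94.1]
tcp_rot: [3.141, -0.0, 1.897]
contact_force: [-2.3, 1.6, 4.9]
grip_width: 0.5
finger_force: 2.3
```

{"name": "play_rows", "arguments": {"commands": [{"x":0,"y":0,"z":0,"twist":0},{"x":0,"y":0,"z":0,"twist":0},{"x":0,"y":0,"z":0,"twist":0},{"x":0,"y":0,"z":0,"twist":0},{"x":0,"y":0,"z":0,"twist":0},{"x":0,"y":0,"z":0,"twist":0},{"x":0,"y":0,"z":0,"twist":0},{"x":0,"y":0,"z":0,"twist":0}]}}

```text
time: 5.1
tool_pos: [596.6, -22.5, 94.1]
tcp_rot: [3.141, -0.0, 1.897]
contact_force: [-0.6, 0.6, 5.6]
grip_width: 0.3
finger_force: 2.3
```

Run:
```python
from h import *
c=snap("wrist","w3");t=snap("side","s3");o=bot.get_obs();print(o["tool_pos"],o["contact_force"])
cv2.imwrite("pics/w3t.png",np.vstack([c["pixels"][:,:,::-1][:300],cv2.resize(t["pixels"][:,:,::-1][160:220,290:418],(640,300))]))
```

```text
[596.6091293  -22.48445214  94.07699826] [-1.84880529  0.52586325  6.00616035]
```

View pics/w3t.png

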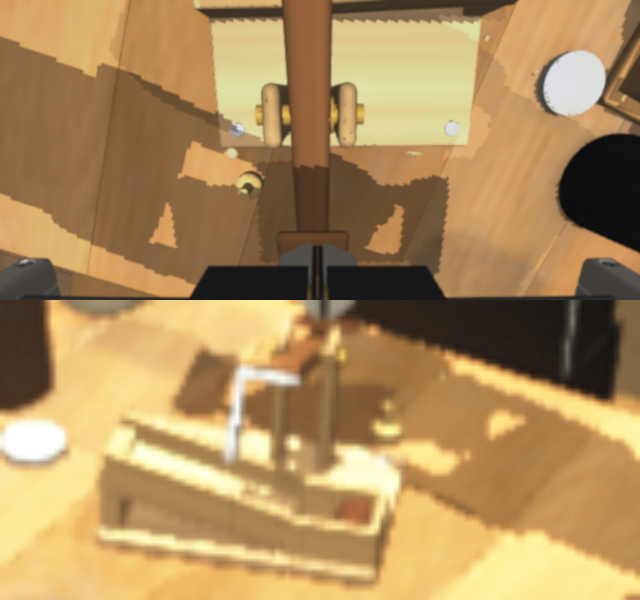

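The side crop shows the gate lifted at about (235,415), and the dowel already in the tray at (355,508). I'll release gently and retract.

{"name": "play_rows", "arguments": {"commands": [{"x":0,"y":0,"z":-0.005,"twist":0},{"x":0,"y":0,"z":-0.012,"twist":0},{"x":0,"y":0,"z":-0.02,"twist":0},{"x":0,"y":0,"z":-0.03,"twist":0},{"x":0,"y":0,"z":-0.05,"twist":0},{"x":0,"y":0,"z":-0.08,"twist":0},{"x":0,"y":0,"z":-0.11,"twist":0},{"x":0,"y":0,"z":-0.13,"twist":0}]}}

```text
time: 6.0
tool_pos: [596.6, -22.4, 226.1]
tcp_rot: [3.14, -0.0, 1.897]
contact_force: [0.5, 0.1, -0.1]
grip_width: 0.8
finger_force: 0.0
```

{"name": "play_rows", "arguments": {"commands": [{"x":0,"y":0,"z":-0.02,"twist":0},{"x":0,"y":0,"z":-0.02,"twist":0},{"x":0,"y":0,"z":-0.02,"twist":0},{"x":0,"y":0,"z":-0.02,"twist":0},{"x":0,"y":0,"z":-0.02,"twist":0},{"x":0,"y":0,"z":-0.02,"twist":0},{"x":0,"y":0,"z":-0.02,"twist":0},{"x":0,"y":0,"z":-0.02,"twist":0}]}}

```text
time: 6.8
tool_pos: [596.5, -23.0, 243.4]
tcp_rot: [-3.141, -0.0, 1.897]
contact_force: [0.3, 0.1, 0.0]
grip_width: 0.4
finger_force: 0.0
```

Run:
```python
from h import *
t=snap("side","s4");o=bot.get_obs();print(o["tool_pos"],o["contact_force"])
cv2.imwrite("pics/s4c.png",cv2.resize(t["pixels"][:,:,::-1][130:310,240:420],(600,600)))
```

```text
[596.54823172 -22.98854361 243.54157476] [ 0.40805749  0.28151714 -0.4474139 ]
```

View pics/s4c.png

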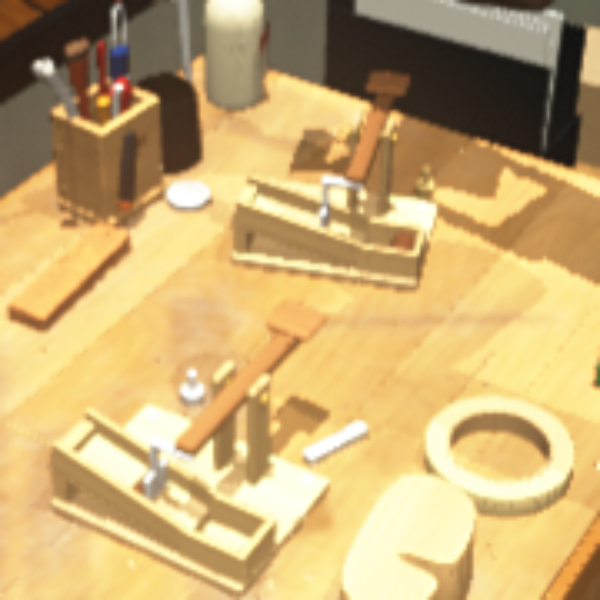

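The gate is shut again (325,200) and the dowel is in the tray (403,240). The other dispenser is untouched and the robot is clear, so I'm handing in.

```bash
python3 -c "
from plant import bot
print(bot.close_job())"
```

```text
the job is handed in; nothing more can be done
None
```

The job is handed in with no verdict returned: the last picture shows the thick dowel in its catch tray, the gate shut again and the other dispenser untouched, with the arm clear.

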